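# Turn a fresh printed display bezel over on the turnover slide

### The job

The orange display bezel lies show face down on the upper deck of the turnover slide: without picking it up, ease it over the deck's edge so that it comes to stand in the gutter, leaning back on the ramp, then tip it over from there so that it drops show face up onto the cork. Slide it along the cork and press it lightly but surely home against the end stop, so that it stays there flat and square when you let go. Leave everything else on the bench where it is.

Things in the scene. Friction and masses are not known exactly. Their poses are not given: they have to be found in the camera images.
- slide: Turnover slide: plywood and aluminium fixture fixed to the bench, 366 x 142 mm. Origin at table level straight below the deck's edge, mid-width; x is the way parts travel, y across, z up. In order along x: deck, ramp, gutter, cork landing, end stop. Plywood cheeks at y 65 to 71 on both sides stand 8 above the deck and 8 above the cork; the deck's rear end is open.
- deck_edge (a point): Middle of the edge of the slide's flat aluminium deck, at deck level (62 above the table); the deck reaches 152 mm back from it (-x). From this edge the aluminium ramp drops at 65 degrees to the gutter, 26 mm ahead and 56 below. Axes as the slide's.
- gutter (a point): Middle of the slide's gutter floor, 6 mm above the table; axes as the slide's. The gutter is 28 wide along x, between the ramp's foot and the near edge of the cork landing. The cork's top is 16 above the table, so that its near edge, 10 higher than the gutter's floor, holds the part's foot. The cork reaches 160 from there along x.
- end_stop: Adjustable end stop: a rigid upright aluminium bar clamped across the cork landing, 128 wide, 18 high, 8 thick. Origin in the middle of its face, at cork level (16 above the table); axes as the slide's, so the part comes from -x. It is set 178 to 200 mm from the deck's edge, differently each time.
- bezel_center (a point): Orange printed display bezel, loose, 104 x 88 x 14 mm, 45 to 84 g: a 4 thick plate with a flat show face and a window 52 (x) by 42 (y) through its middle; on the other side a 3 thick rim all round stands 10 above the plate. Point: its centre, half-way up. x along the 104 length, towards the deck's edge at the start; z out of the rim side: up at the start, down when turned show face up.
- bezel_lead (a point): Point on the orange bezel: the middle of its +x end (52 from the centre), the end that goes over the deck's edge first and stands in the gutter; axes as the bezel's.
- grey_bezel: A finished grey bezel of the same make lying show face up on the table; a bystander. Origin at the middle of its show face, 14 above the table.
- scraper: Print scraper, red handle and steel blade, 208 mm long, 18 high; a bystander. Origin near its middle.
- calipers: Digital calipers lying flat, 235 mm long, 12 high; a bystander. Origin at mid-length.
- cutters: Flush cutters with orange handles, 145 mm long, 14 high; a bystander. Origin near the joint.
- spool: Spool of blue filament lying flat, 200 mm across, 66 high; a bystander. Origin under its centre.
- spray_bottle: Clear bottle with a blue cap, 62 mm across, 150 high; a bystander. Origin under its centre.
- glue_stick: White and yellow glue stick standing up, 29 mm across, 98 high; a bystander. Origin under its centre.
Things that resemble listed ones, but are neither listed nor needed, are in the scene too. Leave any pink or purple look-alike of the part that bears bezel_center alone.

How it is judged:
By the outcome, as a careful person would: the job done as asked, in the order asked, and still so for the second after the job is handed in, with the robot touching nothing.
It also fails if it takes over 70 s, if anything falls off the work surface, if the arm or the gripper's body presses on something with over 40 N, if the wrist force passes 120 N, or if a joint passes its speed limit or range.

### The arm

A 6-joint arm with a two-finger parallel gripper is mounted at the origin on the work surface. World frame = base frame: x ahead of the robot, y to its left, z up, the work surface at z = 0. Lengths are in m, angles in rad, forces in N, time in s.
With the tool pointing down it reaches from about 0.35 to 0.925 m from the base axis. Payload 6.4 kg.
Tool frame: the origin (TCP) lies midway between the tips of the shut fingers; the grasp point (between the pads) lies 19 mm behind it (grip_point_offset is the distance from the TCP to the grasp point, in m); z points along the fingers, y is the direction in which the jaws open and shut (so a half turn about z gives the same grasp; the last joint's range is limited). The gripper opens to 85 mm and grips with 20 to 120 N. Pads are 22 mm wide; open, the fingers measure 114 mm over their backs; the gripper's body (76 mm by 85 mm) begins 54 mm behind the grasp point. The pads swing forward as they close: fully open they stand 13 mm farther back than shut.
Start: joints at [1.142, 0.245, 1.558, -0, 1.339, -0.174], TCP at [0.164, 0.629, 0.231] pointing down, gripper open.
Joint ranges: [-3.13, 3.13], [-1.02, 2.26], [0.13, 2.54], [-0.95, 4.09], [0.21, 2.88], [-2.74, 2.74]. Speed limits (rad/s): [2.57, 2.57, 3.14, 3.14, 3.14, 3.14].

### API

Orientations are given as [roll, pitch, yaw] about the fixed x, y, z axes, in that order (R = Rz(yaw) Ry(pitch) Rx(roll)).
In Python, from rig import * gives the robot as it stands.
- The arm moves only by the tool drive_tool, never from a script. Its argument "moves" is a list of rows, each a list of 3 entries, a list of its own where there are three numbers: the shift along the world's x, y, z in cm, then the turn, a rotation vector about the world's x, y, z in degrees, then the closure, from 0 (fully open) to 1 (shut). In form: [[[x, y, z], [rx, ry, rz], fingers], ...]. A call has 1 to 12 rows; each row shifts and turns the commanded pose from where the row before left it; what a row does not reach is not made up. A row lasts 1/8 s, in which the tool goes at most 62.5 mm and 10.7 degrees, less where a joint would pass 70% of its speed; a pose out of reach is approached as far as the arm can. A call with a gripper value outside its range is refused whole. The fingers move at their own pace and stop on an object; the grip force is fixed at half the most. Time passes only in rows, so rows that do not move let the fingers close. It gives the time, the measured TCP pose, the force and the opening at its end, in the units of the state.
- observe(): the state, without advancing time (a new reading comes with each control period).
- read_camera(name): name is "scene" or "side" or "wrist"; returns (picture, depth): 400x640x3 uint8, blue, green, red; 400x640 float32, m along the optical axis (not along the pixel's ray), 0 where there is no reading.
- calibration(name): a dict with "K" (3x3 intrinsics, pixels), "pose" (4x4, takes a point from camera to world coordinates). Camera axes: x right, y down, z forward; pixel columns grow to the right and rows downward; lengths in m; the calibration is good to about 2 mm. A picture is of the moment at which its call begins: read the wrist's pose just before it. calibration takes no time and is no camera call; for the wrist camera it gives the pose at the moment of the call.
- finish_job(): hands the job in, once; it reports no verdict.
The state is a dict: "clock": time; "joints": joint angles; "joint_vel": joint speeds; "effort": joint torques, N m; "ee_pos": TCP position; "eef_rot": TCP orientation; "wrist_force": force on the tool from outside, world axes, zero at the start; "ft_torque": the same for the moment, N m; "gripper_width": opening from 0.0 (shut) to 1.0 (fully open).
Only numpy, scipy, OpenCV 4.12 (cv2) and the standard library are available. Lean on these libraries where they do the work, as an engineer would, in place of code of your own. Each camera call takes 0.05 s, during which the arm holds its last target.

## Working session

There is one attempt and no reset: what is moved stays moved. The work goes in short steps, Python scripts to look and compute and a tool call to move; the robot and the scene stay as the last step left them, time stands still between calls to the robot, and variables do not carry over. Pictures are saved under pics/ and viewed, and the job is handed in when it is done.

Besides the shell and the picture viewer there is one more tool, called in YAML: its name, and indented under it one key for each argument. drive_tool: Moves the arm, as the interface text tells. Its arguments: {"type":"object","properties":{"moves":{"type":"array"}},"required":["moves"]}

```bash
ls; mkdir -p pics
python3 - <<'E'
from rig import *
import cv2
print(observe())
for n in ("scene","side","wrist"):
    c=calibration(n)
    p,d=read_camera(n)
    cv2.imwrite(f"pics/{n}0.png",p)
    print(n,c["K"].round(1).tolist(),c["pose"].round(4).tolist())
E
```

```text
pics
{'clock': 0.0, 'joints': array([ 1.14192232e+00,  2.45843534e-01,  1.55903858e+00, -1.32965117e-05,
        1.33871802e+00, -1.74093028e-01]), 'joint_vel': array([-3.61866067e-04,  1.30835465e-03, -8.44706256e-05, -1.74757632e-04,
        1.76257599e-03,  7.02575436e-04]), 'effort': array([-6.92291997e-04, -4.29520583e+01, -3.26125216e+01, -1.93827773e-04,
        5.42198381e-03, -1.64196115e-05]), 'ee_pos': array([0.16357228, 0.62848828, 0.23014829]), 'eef_rot': array([-3.13961328e+00, -3.34986332e-04,  2.88681442e+00]), 'wrist_force': array([-0.34298152,  0.15826605, -0.27978859]), 'ft_torque': array([ 0.03383906, -0.01928643, -0.06299409]), 'gripper_width': 0.9962661296515354}
scene [[366.9, 0.0, 325.1], [0.0, 366.9, 195.0], [0.0, 0.0, 1.0]] [[-0.6029, 0.5546, -0.5735, 1.199], [0.7977, 0.432, -0.4207, 0.5158], [0.0144, -0.7111, -0.7029, 0.896], [0.0, 0.0, 0.0, 1.0]]
side [[386.8, 0.0, 323.4], [0.0, 386.8, 202.2], [0.0, 0.0, 1.0]] [[-0.9949, -0.0721, 0.0702, 0.4476], [-0.0994, 0.5985, -0.7949, 0.9508], [0.0154, -0.7979, -0.6026, 0.7792], [0.0, 0.0, 0.0, 1.0]]
wrist [[311.9, 0.0, 320.3], [0.0, 311.9, 202.7], [0.0, 0.0, 1.0]] [[0.2522, 0.9205, 0.2984, 0.0878], [0.9677, -0.2394, -0.0793, 0.6499], [-0.0015, 0.3088, -0.9511, 0.3735], [0.0, 0.0, 0.0, 1.0]]
```

View pics/scene0.png

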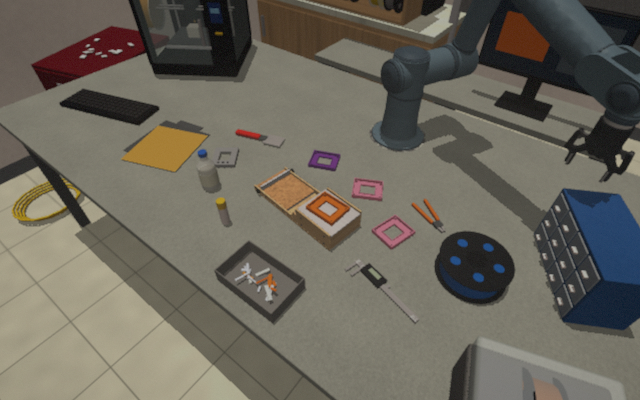

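View pics/side0.png

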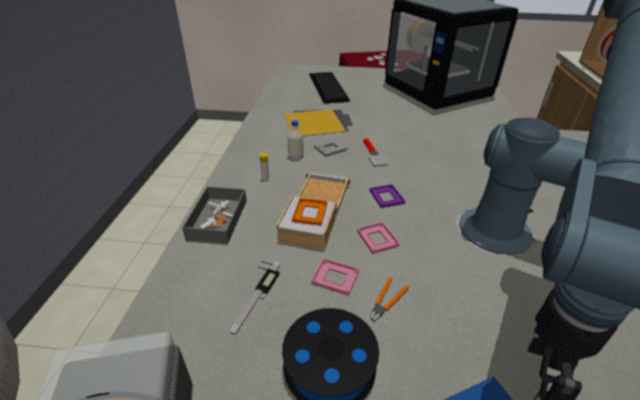

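View pics/wrist0.png

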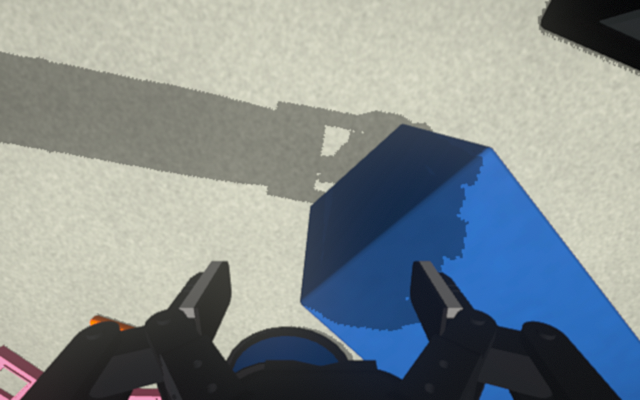

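The slide is at about (310,207) in the scene view and (313,210) in the side view. The orange bezel is on its deck, at (327,208) in scene. I'll measure it roughly from depth.

```bash
cat > h.py <<'E'
from rig import *
import numpy as np, cv2
def cloud(n, cal=None):
    c=cal or calibration(n); p,d=read_camera(n)
    K=c["K"];T=c["pose"]
    v,u=np.mgrid[0:400,0:640]
    P=np.stack([(u-K[0,2])/K[0,0]*d,(v-K[1,2])/K[1,1]*d,d],-1)@T[:3,:3].T+T[:3,3]
    P[d==0]=np.nan
    return p,d,P
def ray(n_or_cal,u,v,z):
    c=n_or_cal if isinstance(n_or_cal,dict) else calibration(n_or_cal)
    K=c["K"];T=c["pose"]
    r=T[:3,:3]@np.array([(u-K[0,2])/K[0,0],(v-K[1,2])/K[1,1],1.0])
    return T[:3,3]+r*(z-T[2,3])/r[2]
E
python3 - <<'E'
from h import *
for n in("scene","side"):
    p,d,P=cloud(n)
    np.savez(f"{n}0.npz",p=p,P=P)
    hsv=cv2.cvtColor(p,cv2.COLOR_BGR2HSV)
    r=(slice(160,250),slice(250,370)) if n=="scene" else (slice(165,255),slice(270,360))
    m=np.zeros((400,640),bool)
    m[r]=(cv2.inRange(hsv,(5,180,120),(16,255,255))>0)[r]
    m&=P[...,2]>0.05
    q=P[m]; print(n,m.sum(),np.nanmean(q,0),np.nanmin(q,0),np.nanmax(q,0))
    rect=cv2.minAreaRect((q[:,:2]*1000).astype(np.float32));print(rect)
    x0,x1,y0,y1=(250,370,160,250) if n=="scene" else (270,360,165,255)
    cv2.imwrite(f"pics/{n}_crop.png",cv2.resize(p[y0:y1,x0:x1],None,fx=6,fy=6,interpolation=cv2.INTER_CUBIC))
E
```

```text
scene 441 [0.56555633 0.06314606 0.07245827] [0.52096767 0.0090367  0.06589483] [0.61361273 0.11687486 0.08422842]
((566.1187744140625, 62.927486419677734), (104.21529388427734, 88.18572235107422), 84.37507629394531)
side 457 [0.56653633 0.05505414 0.06782531] [0.52221926 0.00739845 0.06106362] [0.60968369 0.11817124 0.07835262]
((565.7646484375, 62.01254653930664), (108.33706665039062, 83.81571197509766), 86.16842651367188)
```

View pics/scene_crop.png

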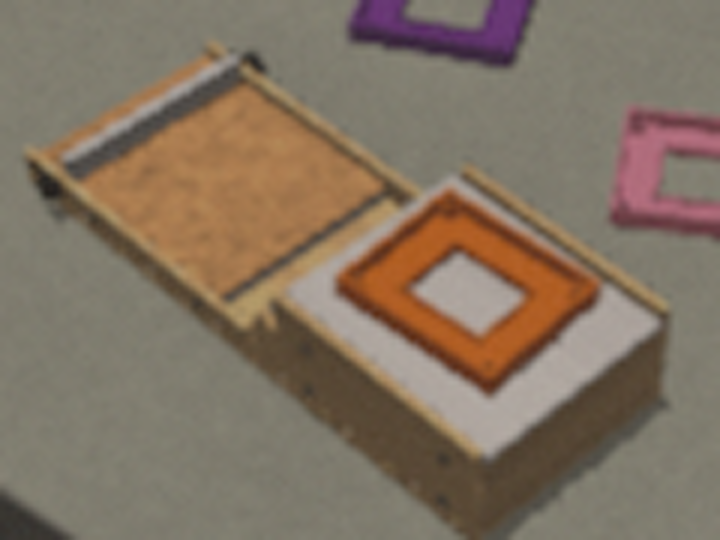

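View pics/side_crop.png

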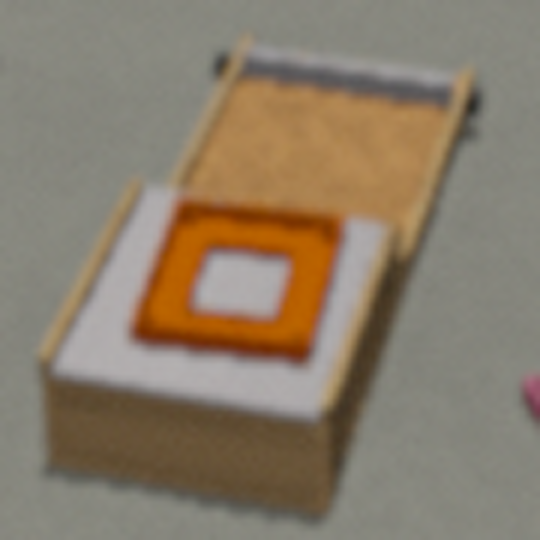

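drive_tool:
  moves:
    - [[3.4, -4.9, 0.8], [0, 0, -6.25], 0]
    - [[3.4, -4.9, 0.8], [0, 0, -6.25], 0]
    - [[3.4, -4.9, 0.8], [0, 0, -6.25], 0]
    - [[3.4, -4.9, 0.8], [0, 0, -6.25], 0]
    - [[3.4, -4.9, 0.8], [0, 0, -6.25], 0]
    - [[3.4, -4.9, 0.8], [0, 0, -6.25], 0]
    - [[3.4, -4.9, 0.8], [0, 0, -6.25], 0]
    - [[3.4, -4.9, 0.8], [0, 0, -6.25], 0]
    - [[3.4, -4.9, 0.8], [0, 0, -6.25], 0]
    - [[3.4, -4.9, 0.8], [0, 0, -6.25], 0]
    - [[3.4, -4.9, 0.8], [0, 0, -6.25], 0]
    - [[3.4, -4.9, 0.8], [0, 0, -6.25], 0]

```text
clock: 1.75
ee_pos: [0.5727, 0.0392, 0.3276]
eef_rot: [3.141, -0.0, 1.574]
wrist_force: [0.5, 0.9, -0.4]
gripper_width: 0.999
```

drive_tool:
  moves:
    - [[0, 0, 0], [0, 0, 0], 0.3]
    - [[0, 0, 0], [0, 0, 0], 0.3]
    - [[0, 0, 0], [0, 0, 0], 0.3]

```text
clock: 2.12
ee_pos: [0.5712, 0.0422, 0.3271]
eef_rot: [-3.141, -0.0, 1.58]
wrist_force: [-0.5, -0.1, -0.8]
gripper_width: 0.701
```

Run:
```python
from h import *
o=observe();print(o["clock"],o["ee_pos"],o["eef_rot"],o["joints"].round(3),o["gripper_width"])
c=calibration("wrist");print(c["pose"].round(3).tolist())
p,d,P=cloud("wrist",c);np.savez("w1.npz",p=p,P=P,d=d,T=c["pose"],K=c["K"])
cv2.imwrite("pics/wrist1.png",p)
```

```text
2.125 [0.57118873 0.04215862 0.32707373] [-3.14114855e+00 -2.23126141e-04  1.57962340e+00] [-0.124  0.     1.652  0.     1.49  -0.133] 0.7007709777545497
[[1.0, 0.008, 0.003, 0.571], [0.009, -0.951, -0.308, 0.122], [-0.0, 0.308, -0.951, 0.47], [0.0, 0.0, 0.0, 1.0]]
```

View pics/wrist1.png

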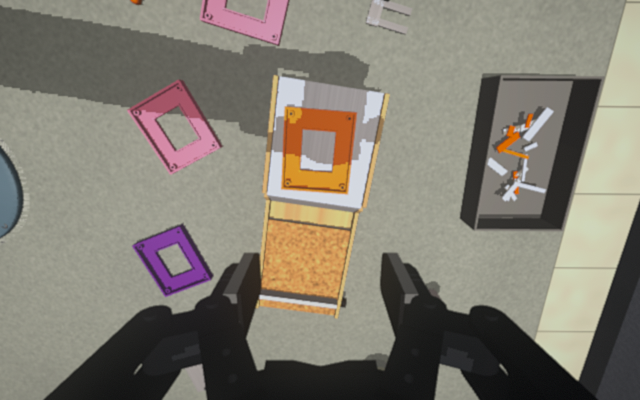

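The wrist view shows the whole slide: deck edge at about row 200, cork edge at about row 221, end stop at about row 295, bezel centred at (320,150). I'll enlarge it to read the edges.

Run:
```python
from h import *
z=np.load("w1.npz");p=z["p"]
x0,y0=250,65
c=cv2.resize(p[y0:y0+150,x0:x0+150],None,fx=4,fy=4,interpolation=cv2.INTER_CUBIC);cv2.imwrite("pics/w1a.png",c)
x0,y0=250,185
c=cv2.resize(p[y0:y0+140,x0:x0+150],None,fx=4,fy=4,interpolation=cv2.INTER_CUBIC);cv2.imwrite("pics/w1b.png",c)
```

```text
(no output)
```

View pics/w1a.png

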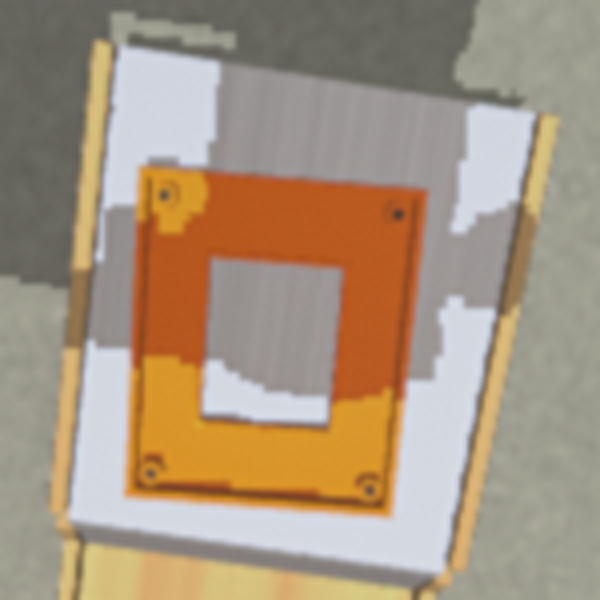

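View pics/w1b.png

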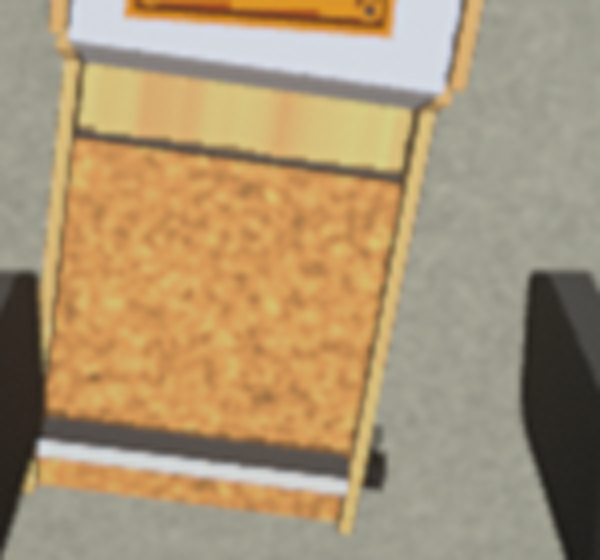

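Run:
```python
from h import *
z=np.load("w1.npz");c=dict(K=z["K"],pose=z["T"])
def R(x,y,o,h): return ray(c,o[0]+(x+.5)/4-.5,o[1]+(y+.5)/4-.5,h)
A=(250,65);B=(250,185)
D=np.array([R(*q,A,.062) for q in[(115,45),(538,112),(446,575),(72,522)]])
# edge line & axes
ed=D[2]-D[3];yv=-ed/np.linalg.norm(ed)  # candidate
xv=((D[3]-D[0])+(D[2]-D[1]));xv/=np.linalg.norm(xv)
ang=np.degrees(np.arctan2(xv[1],xv[0]));print("deck",D.round(4).tolist(),"xang",ang,"edge ang",np.degrees(np.arctan2(ed[1],ed[0])))
print("width",np.linalg.norm(ed),np.linalg.norm(D[1]-D[0]),"len",np.linalg.norm(D[3]-D[0]),np.linalg.norm(D[2]-D[1]))
g=[R(*q,B,.016) for q in[(78,135),(402,180)]]
s=[R(*q,B,.016) for q in[(48,417),(352,453)]]
st=[R(*q,B,.034) for q in[(42,440),(350,477)]]
b=np.array([R(*q,A,.076) for q in[(140,165),(428,190),(393,515),(127,495)]])
for n,l in(("gut",g),("stop",s),("stoptop",st)): e=l[1]-l[0];print(n,np.round(l,4).tolist(),np.degrees(np.arctan2(e[1],e[0])))
print("bez",b.round(4).tolist(),b.mean(0));e=(b[2]-b[1]+b[3]-b[0]);print(np.degrees(np.arctan2(e[1],e[0])),np.linalg.norm(b[3]-b[0]),np.linalg.norm(b[1]-b[0]))
m=(D[2]+D[3])/2
print("edge mid",m)
```

```text
deck [[0.52, 0.1518, 0.062], [0.65, 0.1337, 0.062], [0.629, -0.0176, 0.062], [0.5004, 0.0004, 0.062]] xang -97.63832013537414 edge ang -7.97124014490378
width 0.12982680136843822 0.1311795173048188 len 0.15263838098889745 0.15274861249612479
gut [[0.4931, -0.051, 0.016], [0.6199, -0.0689, 0.016]] -8.004175032185413
stop [[0.4752, -0.1779, 0.016], [0.6035, -0.1944, 0.016]] -7.3457493854058304
stoptop [[0.4761, -0.1768, 0.034], [0.6017, -0.1934, 0.034]] -7.512373722610129
bez [[0.5282, 0.1172, 0.076], [0.6155, 0.1107, 0.076], [0.6085, 0.0079, 0.076], [0.5212, 0.014, 0.076]] [0.56836574 0.06247646 0.076     ]
-93.86449323799091 0.10345863327405641 0.08748033970939427
edge mid [ 0.5646927  -0.00856433  0.062     ]
```

drive_tool:
  moves:
    - [[0.45, 4.65, 0], [0, 0, -4.15], 0.3]
    - [[0.45, 4.65, 0], [0, 0, -4.15], 0.3]
    - [[0, 0, -5], [0, 0, 0], 0.3]
    - [[0, 0, -5], [0, 0, 0], 0.3]
    - [[0, 0, -5], [0, 0, 0], 0.3]
    - [[0, 0, -4], [0, 0, 0], 0.3]
    - [[0, 0, -2.5], [0, 0, 0], 0.3]
    - [[0, 0, 0], [0, 0, 0], 0.3]
    - [[0, 0, 0], [0, 0, 0], 0.3]

```text
clock: 3.3
ee_pos: [0.5815, 0.1346, 0.1138]
eef_rot: [3.139, -0.0, 1.434]
wrist_force: [0.7, -0.2, -0.1]
gripper_width: 0.697
```

```bash
cat >> h.py <<'E'
M=np.array([0.5647,-0.0086]);XV=np.array([-0.1357,-0.9908]);YV=np.array([0.9908,-0.1357])
def toS(p): 
    q=np.asarray(p)[...,:2]-M; return np.stack([q@XV,q@YV,np.asarray(p)[...,2]],-1)
def st():
    o=observe();print("t",round(o["clock"],3),"tcpS",(toS(o["ee_pos"])*1000).round(1),"ee",o["ee_pos"].round(4),"rpy",np.degrees(o["eef_rot"]).round(1),"F",o["wrist_force"].round(1),"w",round(o["gripper_width"],3));return o
E
python3 - <<'E'
from h import *
st()
c=calibration("wrist");p,d,P=cloud("wrist",c);cv2.imwrite("pics/wrist2.png",p)
S=toS(P)
# finger-tip lowest points in the TCP vicinity
np.savez("w2.npz",p=p,S=S,d=d)
m=(np.abs(S[...,0]+.145)<.03)&(S[...,2]<.16)&(S[...,2]>.085)
print(m.sum()); v,u=np.nonzero(m); 
for lo,hi in((0,320),(320,640)):
    k=(u>=lo)&(u<hi); q=S[v[k],u[k]]*1000
    if len(q):print(q.min(0).round(1),q.max(0).round(1),np.percentile(q[:,2],[1,5,20]).round(1))
E
```

```text
t 3.3 tcpS [-144.2   -2.8  113.8] ee [0.5815 0.1346 0.1138] rpy [179.9  -0.   82.2] F [ 0.7 -0.2 -0.1] w 0.697
4490
[-158.   -50.3  118.9] [-133.8  -31.5  160. ] [120.9 124.5 132.4]
[-158.1   27.2  119.1] [-133.8   41.6  160. ] [120.8 124.5 132.5]
```

View pics/wrist2.png

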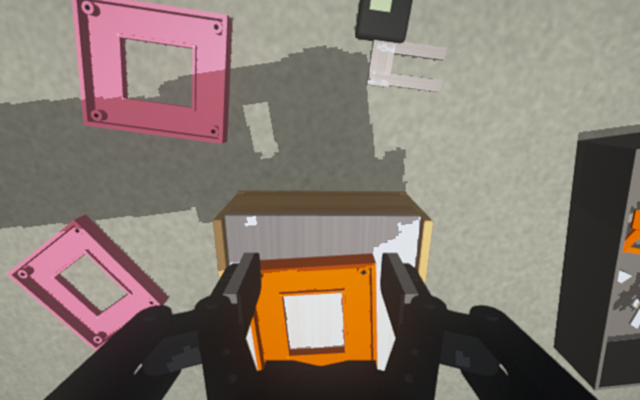

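drive_tool:
  moves:
    - [[0, 0, -2], [0, 0, 0], 0.3]
    - [[0, 0, -1.5], [0, 0, 0], 0.3]
    - [[0, 0, -0.8], [0, 0, 0], 0.3]
    - [[0, 0, -0.6], [0, 0, 0], 0.3]
    - [[0, 0, -0.3], [0, 0, 0], 0.3]
    - [[0, 0, 0], [0, 0, 0], 0.3]
    - [[0, 0, 0], [0, 0, 0], 0.3]

```text
clock: 4.22
ee_pos: [0.5812, 0.134, 0.0607]
eef_rot: [3.141, -0.0, 1.433]
wrist_force: [0.3, -0.1, -0.5]
gripper_width: 0.7
```

```bash
cat > look.py <<'E'
import sys
from h import *
st()
for n,tag in [a.split(":") for a in sys.argv[1:]]:
    p,_=read_camera(n)
    if n=="scene": p=cv2.resize(p[160:250,250:370],None,fx=6,fy=6,interpolation=cv2.INTER_CUBIC)
    if n=="side": p=cv2.resize(p[165:255,260:370],None,fx=6,fy=6,interpolation=cv2.INTER_CUBIC)
    cv2.imwrite(f"pics/{n}{tag}.png",p)
E
python3 look.py wrist:3 scene:3
```

```text
t 4.225 tcpS [-143.6   -3.    60.7] ee [0.5812 0.134  0.0607] rpy [180.   -0.   82.1] F [ 0.3 -0.1 -0.5] w 0.7
```

View pics/wrist3.png

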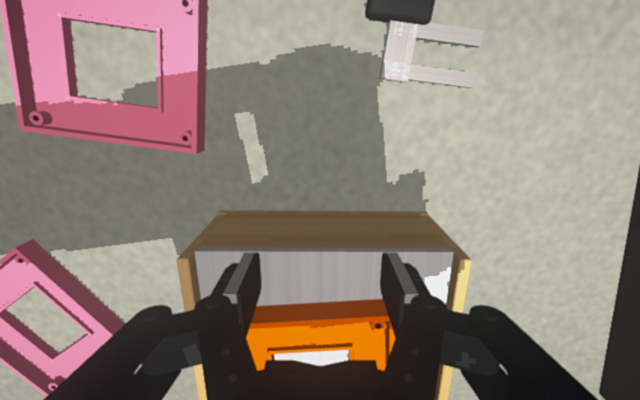

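View pics/scene3.png

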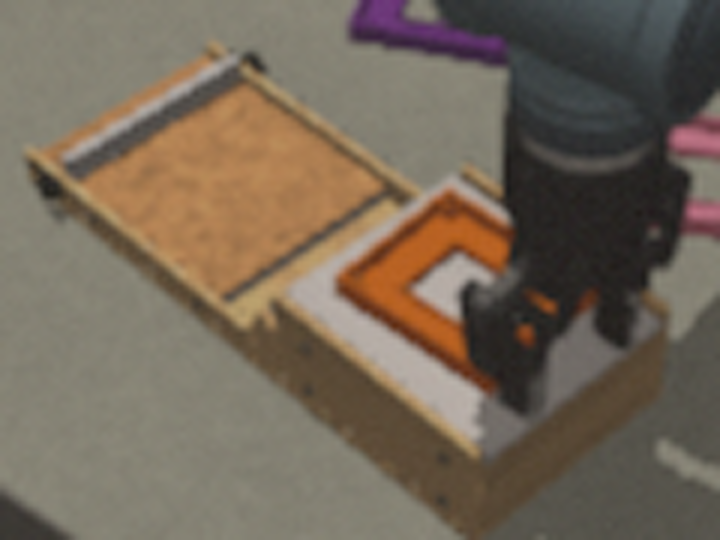

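drive_tool:
  moves:
    - [[-0.07, -0.5, 0], [0, 0, 0], 0.3]
    - [[-0.07, -0.5, 0], [0, 0, 0], 0.3]
    - [[-0.07, -0.5, 0], [0, 0, 0], 0.3]
    - [[-0.07, -0.5, 0], [0, 0, 0], 0.3]
    - [[-0.07, -0.5, 0], [0, 0, 0], 0.3]
    - [[-0.07, -0.5, 0], [0, 0, 0], 0.3]
    - [[-0.07, -0.5, 0], [0, 0, 0], 0.3]
    - [[-0.07, -0.5, 0], [0, 0, 0], 0.3]
    - [[-0.07, -0.5, 0], [0, 0, 0], 0.3]
    - [[-0.07, -0.5, 0], [0, 0, 0], 0.3]
    - [[0, 0, 0], [0, 0, 0], 0.3]

```text
clock: 5.7
ee_pos: [0.5738, 0.0836, 0.0603]
eef_rot: [-3.141, 0.0, 1.433]
wrist_force: [-0.5, 0.4, -0.5]
gripper_width: 0.7
```

```bash
python3 look.py wrist:4 scene:4 side:4
```

```text
t 5.7 tcpS [-92.6  -3.5  60.3] ee [0.5738 0.0836 0.0603] rpy [-180.     0.    82.1] F [-0.5  0.4 -0.5] w 0.7
```

View pics/wrist4.png

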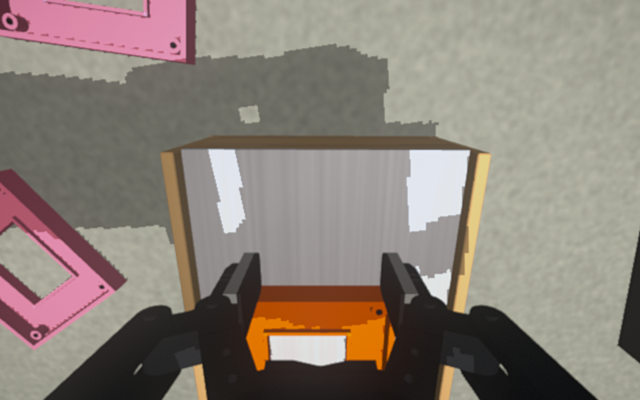

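View pics/scene4.png

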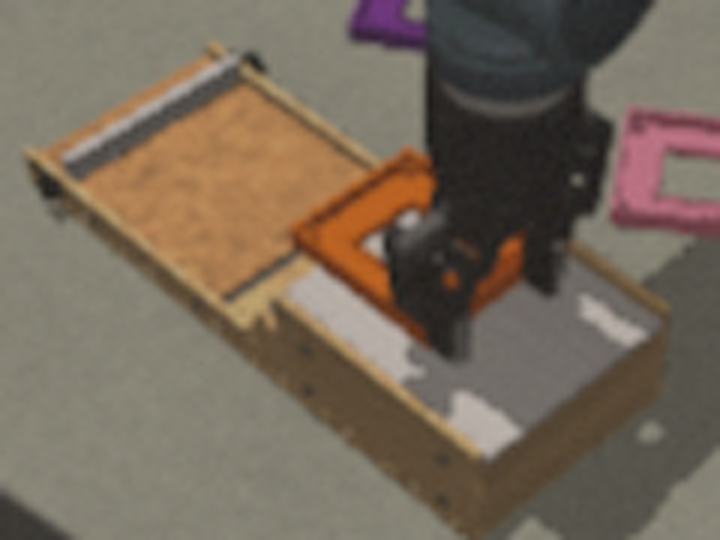

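View pics/side4.png

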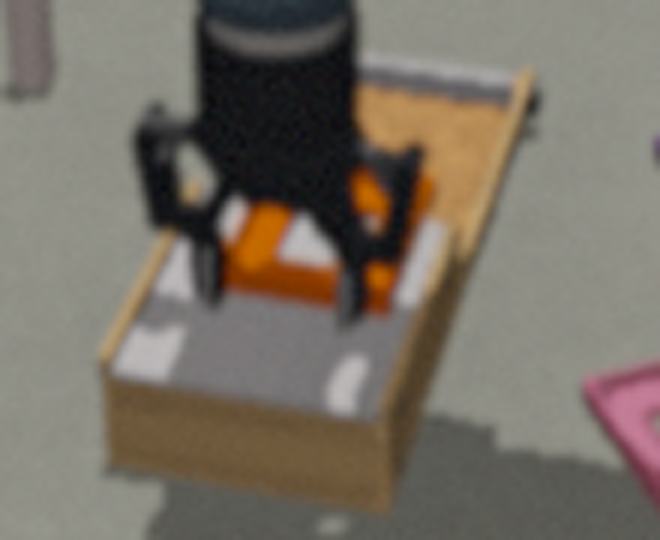

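drive_tool:
  moves:
    - [[-0.05, -0.4, 0], [0, 0, 0], 0.3]
    - [[-0.05, -0.4, 0], [0, 0, 0], 0.3]
    - [[-0.05, -0.4, 0], [0, 0, 0], 0.3]
    - [[-0.05, -0.4, 0], [0, 0, 0], 0.3]
    - [[-0.05, -0.4, 0], [0, 0, 0], 0.3]
    - [[-0.03, -0.2, 0], [0, 0, 0], 0.3]
    - [[-0.03, -0.2, 0], [0, 0, 0], 0.3]
    - [[-0.03, -0.2, 0], [0, 0, 0], 0.3]
    - [[0, 0, 0], [0, 0, 0], 0.3]

```text
clock: 6.98
ee_pos: [0.5704, 0.0579, 0.0603]
eef_rot: [3.142, 0.0, 1.433]
wrist_force: [-0.1, -0.9, 0.4]
gripper_width: 0.7
```

```bash
python3 look.py wrist:5 scene:5
```

```text
t 6.975 tcpS [-66.7  -3.3  60.3] ee [0.5704 0.0579 0.0603] rpy [180.    0.   82.1] F [-0.1 -0.9  0.4] w 0.7
```

View pics/wrist5.png

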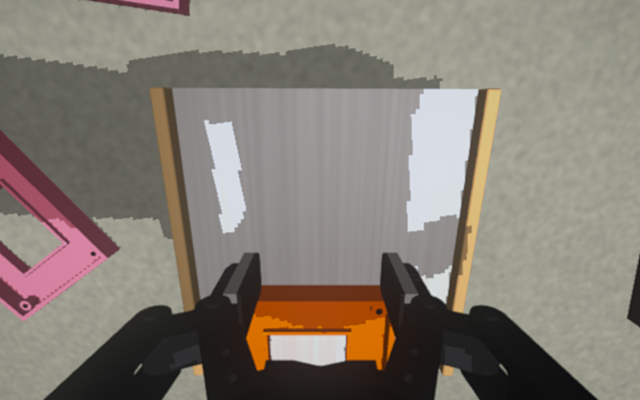

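View pics/scene5.png

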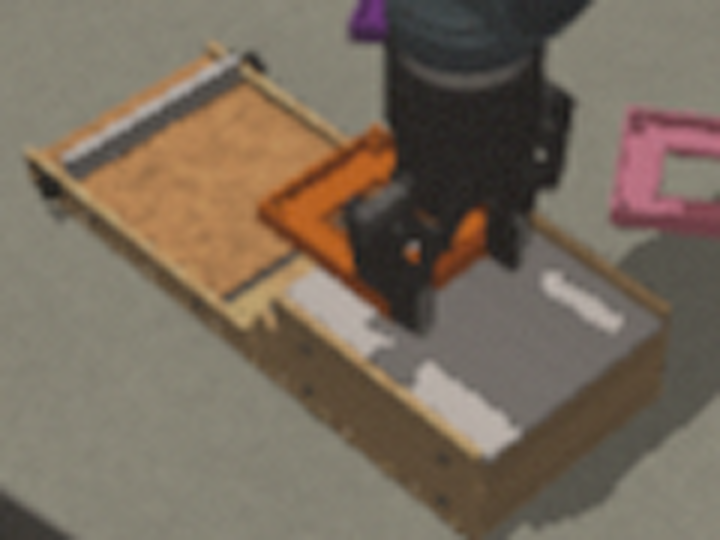

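drive_tool:
  moves:
    - [[-0.02, -0.15, 0], [0, 0, 0], 0.3]
    - [[-0.02, -0.15, 0], [0, 0, 0], 0.3]
    - [[-0.01, -0.1, 0], [0, 0, 0], 0.3]
    - [[-0.01, -0.1, 0], [0, 0, 0], 0.3]
    - [[0, 0, 0], [0, 0, 0], 0.3]
    - [[0, 0, 0], [0, 0, 0], 0.3]

```text
clock: 7.82
ee_pos: [0.5698, 0.053, 0.0603]
eef_rot: [-3.142, 0.0, 1.433]
wrist_force: [-0.1, -0.6, -0.2]
gripper_width: 0.699
```

```bash
python3 look.py wrist:6 scene:6
```

```text
t 7.825 tcpS [-61.7  -3.3  60.3] ee [0.5698 0.053  0.0603] rpy [-180.     0.    82.1] F [-0.1 -0.6 -0.2] w 0.699
```

View pics/wrist6.png

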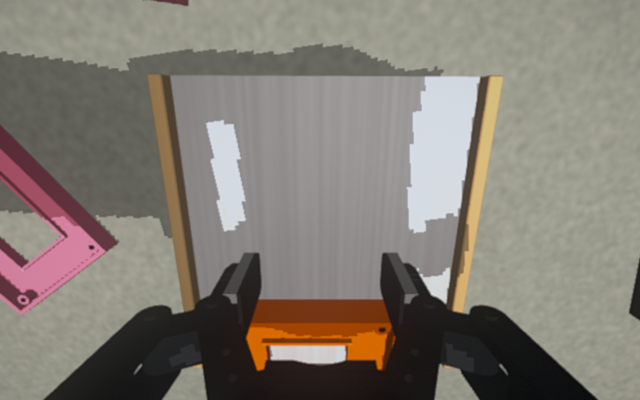

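View pics/scene6.png

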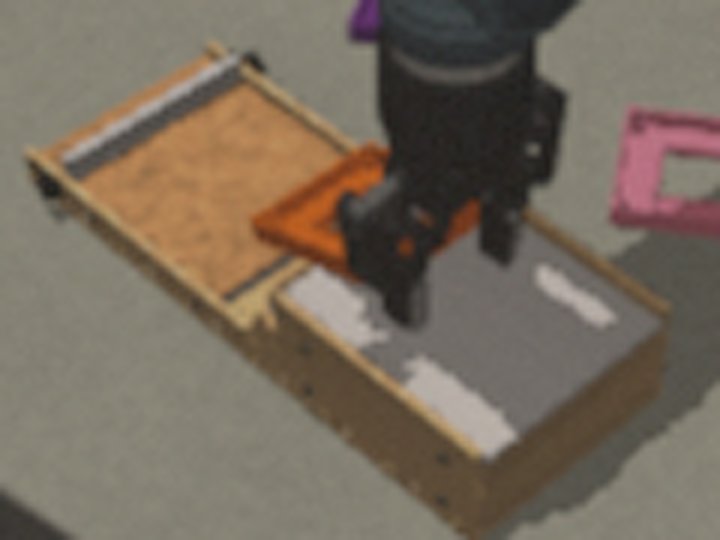

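drive_tool:
  moves:
    - [[0, 0, 0], [0, 0, 0], 0.3]
    - [[0, 0, 0], [0, 0, 0], 0.3]
    - [[0, 0, 0], [0, 0, 0], 0.3]
    - [[0, 0, 0], [0, 0, 0], 0.3]

```text
clock: 8.43
ee_pos: [0.5698, 0.0531, 0.0603]
eef_rot: [-3.142, -0.0, 1.433]
wrist_force: [-0.1, -0.7, 0.5]
gripper_width: 0.701
```

```bash
python3 look.py wrist:7 scene:7
```

```text
t 8.425 tcpS [-61.8  -3.3  60.3] ee [0.5698 0.0531 0.0603] rpy [-180.    -0.    82.1] F [-0.1 -0.7  0.5] w 0.701
```

View pics/wrist7.png

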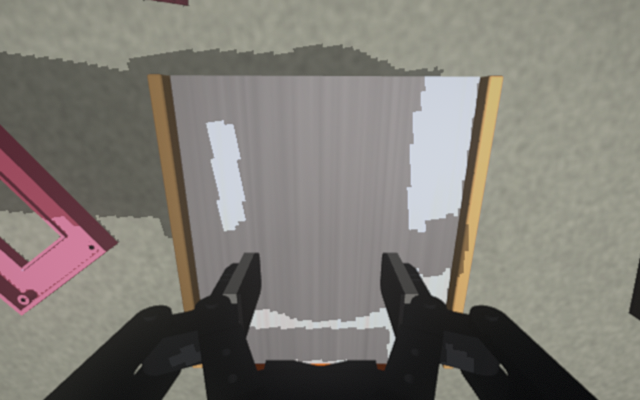

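View pics/scene7.png

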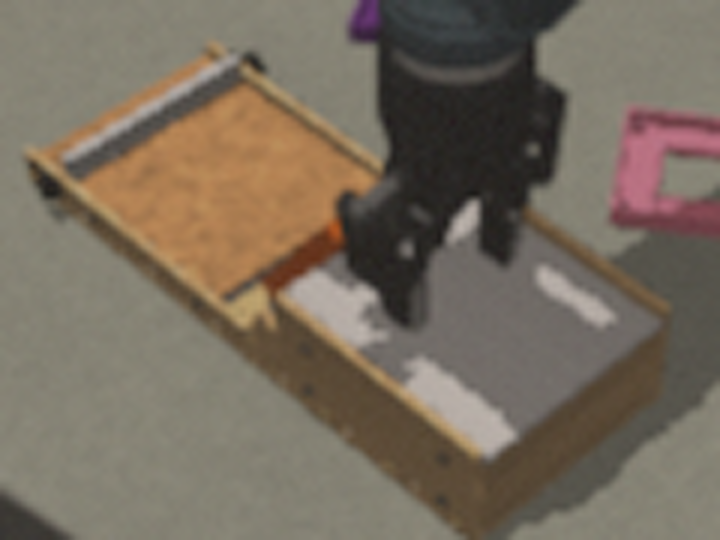

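drive_tool:
  moves:
    - [[0.4, 3, 0], [0, 0, 0], 0.3]
    - [[0.4, 3, 0.5], [0, 0, 0], 0.3]
    - [[0.4, 3, 4], [0, 0, 0], 0.3]
    - [[0.4, 3, 5], [0, 0, 0], 0.3]
    - [[0, 0, 5], [0, 0, 0], 0.3]
    - [[0, 0, 0], [0, 0, 0], 0.3]

```text
clock: 9.28
ee_pos: [0.5888, 0.1739, 0.2111]
eef_rot: [3.131, -0.002, 1.434]
wrist_force: [0.3, -0.3, -0.6]
gripper_width: 0.699
```

```bash
python3 look.py wrist:8 scene:8 side:8
```

```text
t 9.275 tcpS [-184.1   -0.9  211.1] ee [0.5888 0.1739 0.2111] rpy [ 1.794e+02 -1.000e-01  8.220e+01] F [ 0.3 -0.3 -0.6] w 0.699
```

View pics/wrist8.png

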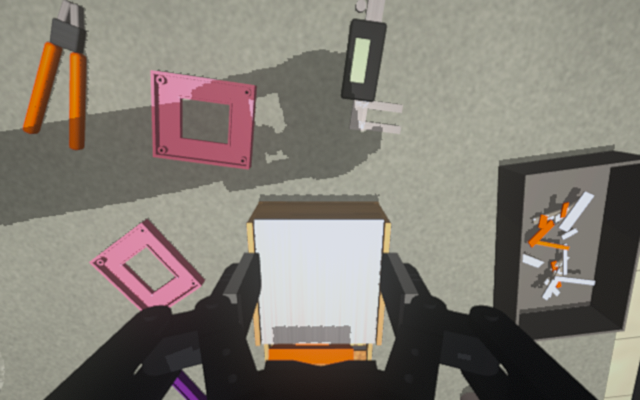

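View pics/scene8.png

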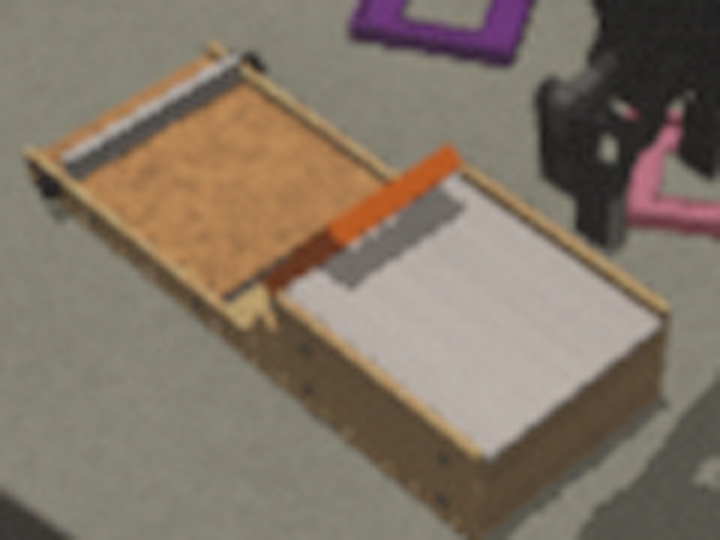

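View pics/side8.png

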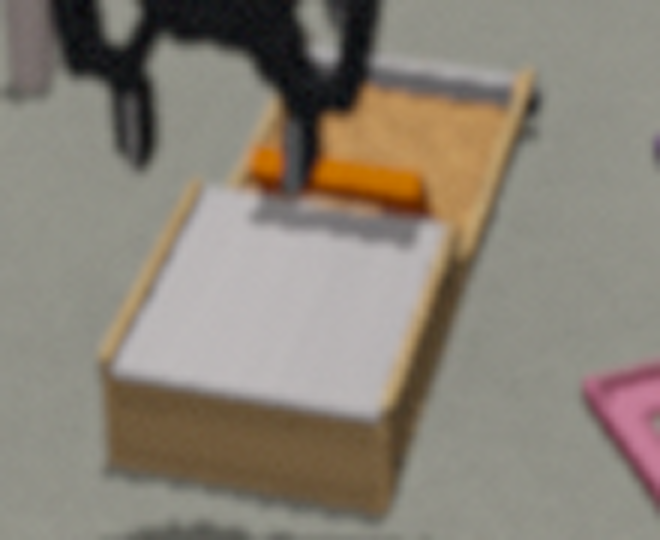

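```bash
cat > bez.py <<'E'
from h import *
def bez(n,hl=None):
    p,d,P=cloud(n)
    hsv=cv2.cvtColor(p,cv2.COLOR_BGR2HSV)
    m=cv2.inRange(hsv,(4,190,90),(16,255,255))>0
    S=toS(P)*1000
    m&=(S[...,0]>-160)&(S[...,0]<200)&(abs(S[...,1])<60)&(S[...,2]>22)
    return p,m,S
if __name__=="__main__":
    st()
    for n in("scene","side"):
        p,m,S=bez(n);q=S[m];print(n,m.sum(),"min",np.percentile(q,2,0).round(1),"max",np.percentile(q,98,0).round(1))
        for zb in range(20,110,10):
            k=(q[:,2]>=zb)&(q[:,2]<zb+10)
            if k.sum()>3:print(zb,k.sum(),np.percentile(q[k],[5,95],0).round(0).tolist())
E
python3 bez.py
```

```text
t 9.425 tcpS [-182.5   -4.4  204. ] ee [0.5851 0.1728 0.204 ] rpy [-179.9    0.    82.1] F [-0.1 -0.1  0.3] w 0.697
scene 82 min [-20.5 -50.1  94.8] max [-10.7  31.1 103.5]
90 43 [[-20.0, -49.0, 95.0], [-11.0, 31.0, 100.0]]
100 39 [[-19.0, -41.0, 101.0], [-11.0, 28.0, 103.0]]
side 74 min [-22.3 -54.8  77.5] max [ -8.4  30.6 100.1]
70 6 [[-11.0, -55.0, 77.0], [-6.0, 11.0, 79.0]]
80 26 [[-19.0, -51.0, 82.0], [-13.0, 27.0, 89.0]]
90 40 [[-21.0, -53.0, 90.0], [-9.0, 30.0, 99.0]]
```

The bezel stands in the gutter leaning on the ramp. Its top end is at slide x of about -20 to -8, z of about 100, y from -52 to 33. I'll bring the two fingers in behind it, centred on y of about -9.

drive_tool:
  moves:
    - [[-0.5, -3, -3.1], [0, 0, 0], 0.3]
    - [[-0.5, -3, -3.1], [0, 0, 0], 0.3]
    - [[-0.5, -3, -3.1], [0, 0, 0], 0.3]
    - [[-0.6, -3, -3.1], [0, 0, 0], 0.3]
    - [[0, 0, 0], [0, 0, 0], 0.3]
    - [[0, 0, 0], [0, 0, 0], 0.3]

```text
clock: 10.28
ee_pos: [0.565, 0.0533, 0.0814]
eef_rot: [-3.142, -0.0, 1.433]
wrist_force: [-0.6, -0.4, 1.2]
gripper_width: 0.703
```

```bash
python3 look.py scene:9
```

```text
t 10.275 tcpS [-61.4  -8.1  81.4] ee [0.565  0.0533 0.0814] rpy [-180.    -0.    82.1] F [-0.6 -0.4  1.2] w 0.703
```

View pics/scene9.png

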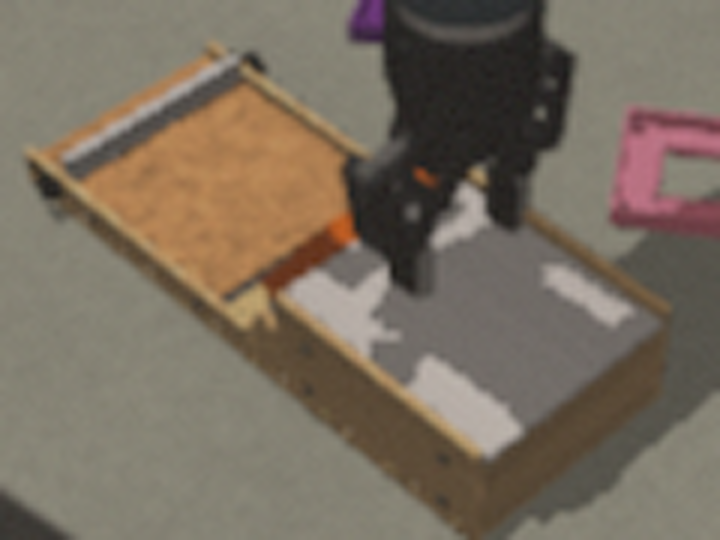

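drive_tool:
  moves:
    - [[-0.07, -0.5, 0], [0, 0, 0], 0.3]
    - [[-0.07, -0.5, 0], [0, 0, 0], 0.3]
    - [[-0.07, -0.5, 0], [0, 0, 0], 0.3]
    - [[-0.07, -0.5, 0], [0, 0, 0], 0.3]
    - [[-0.07, -0.5, 0], [0, 0, 0], 0.3]
    - [[-0.07, -0.5, 0], [0, 0, 0], 0.3]
    - [[-0.07, -0.5, 0], [0, 0, 0], 0.3]
    - [[-0.07, -0.5, 0], [0, 0, 0], 0.3]
    - [[-0.07, -0.5, 0], [0, 0, 0], 0.3]
    - [[-0.07, -0.5, 0], [0, 0, 0], 0.3]
    - [[-0.07, -0.5, 0], [0, 0, 0], 0.3]

```text
clock: 11.7
ee_pos: [0.5571, -0.0023, 0.0813]
eef_rot: [-3.142, 0.0, 1.433]
wrist_force: [0.5, 0.9, -0.8]
gripper_width: 0.7
```

```bash
python3 look.py scene:10 side:10
```

```text
t 11.7 tcpS [-5.2 -8.4 81.3] ee [ 0.5571 -0.0023  0.0813] rpy [-180.     0.    82.1] F [ 0.5  0.9 -0.8] w 0.7
```

View pics/scene10.png

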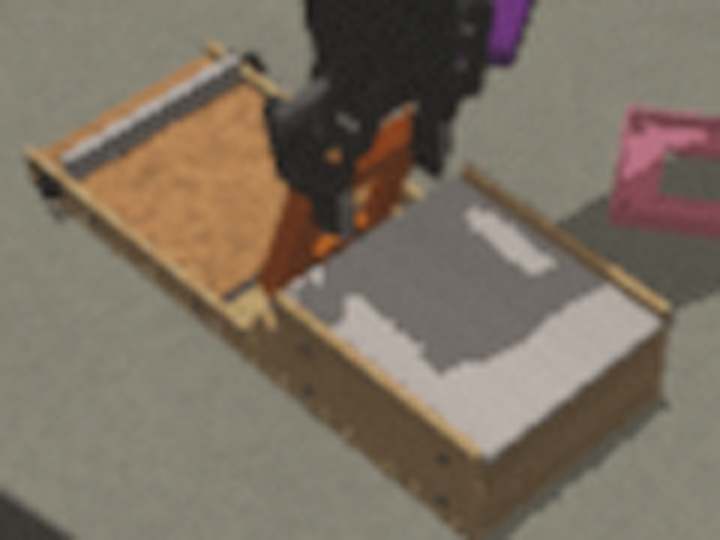

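View pics/side10.png

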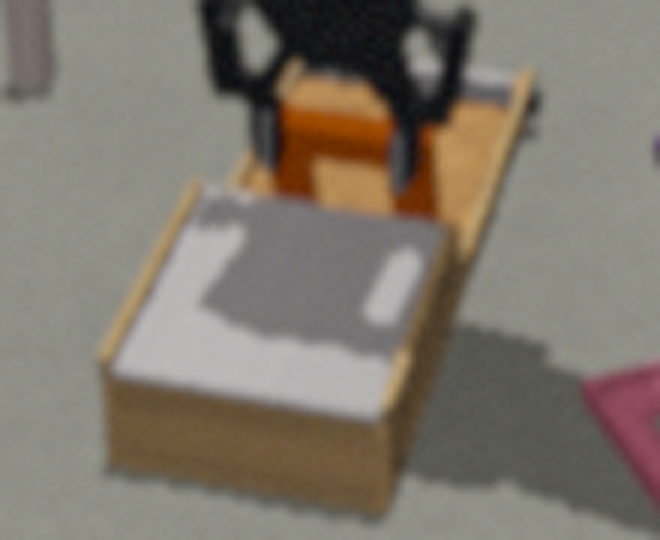

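It is turning upright squarely, with both fingers touching the show face. I'll continue more slowly past vertical.

drive_tool:
  moves:
    - [[-0.05, -0.4, 0], [0, 0, 0], 0.3]
    - [[-0.05, -0.4, 0], [0, 0, 0], 0.3]
    - [[-0.05, -0.4, 0], [0, 0, 0], 0.3]
    - [[-0.05, -0.4, 0], [0, 0, 0], 0.3]
    - [[-0.05, -0.4, 0], [0, 0, 0], 0.3]
    - [[-0.05, -0.4, 0], [0, 0, 0], 0.3]
    - [[-0.05, -0.4, 0], [0, 0, 0], 0.3]

```text
clock: 12.68
ee_pos: [0.5536, -0.0303, 0.0813]
eef_rot: [-3.142, -0.0, 1.433]
wrist_force: [-0.0, 0.5, 0.6]
gripper_width: 0.7
```

```bash
python3 look.py scene:11
```

```text
t 12.675 tcpS [23.  -8.1 81.3] ee [ 0.5536 -0.0303  0.0813] rpy [-180.    -0.    82.1] F [-0.   0.5  0.6] w 0.7
```

View pics/scene11.png

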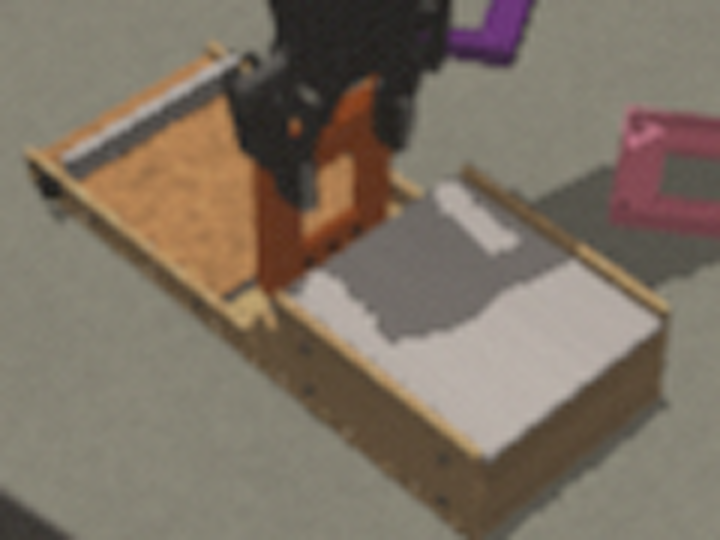

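drive_tool:
  moves:
    - [[-0.04, -0.3, 0], [0, 0, 0], 0.3]
    - [[-0.04, -0.3, 0], [0, 0, 0], 0.3]
    - [[-0.04, -0.3, 0], [0, 0, 0], 0.3]
    - [[-0.04, -0.3, 0], [0, 0, 0], 0.3]
    - [[-0.03, -0.25, 0], [0, 0, 0], 0.3]
    - [[-0.03, -0.25, 0], [0, 0, 0], 0.3]
    - [[0, 0, 0], [0, 0, 0], 0.3]

```text
clock: 13.6
ee_pos: [0.5514, -0.0471, 0.0813]
eef_rot: [-3.142, -0.0, 1.433]
wrist_force: [-0.6, 0.1, -0.4]
gripper_width: 0.701
```

```bash
python3 look.py scene:12
```

```text
t 13.6 tcpS [40.  -7.9 81.3] ee [ 0.5514 -0.0471  0.0813] rpy [-180.    -0.    82.1] F [-0.6  0.1 -0.4] w 0.701
```

View pics/scene12.png

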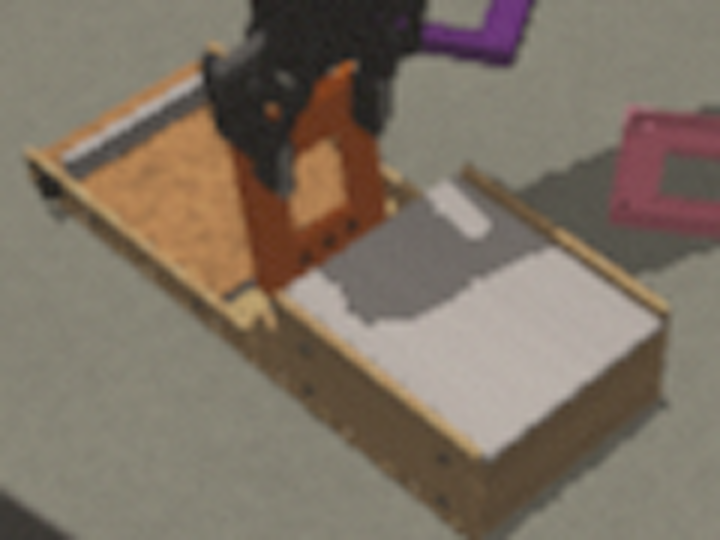

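drive_tool:
  moves:
    - [[-0.04, -0.3, 0], [0, 0, 0], 0.3]
    - [[-0.04, -0.3, 0], [0, 0, 0], 0.3]
    - [[-0.03, -0.2, 0], [0, 0, 0], 0.3]
    - [[0, 0, 0], [0, 0, 0], 0.3]
    - [[0, 0, 0], [0, 0, 0], 0.3]

```text
clock: 14.28
ee_pos: [0.5503, -0.055, 0.0813]
eef_rot: [-3.142, -0.0, 1.433]
wrist_force: [-0.0, 1.0, 0.5]
gripper_width: 0.7
```

```bash
python3 look.py scene:13
```

```text
t 14.275 tcpS [47.9 -8.  81.3] ee [ 0.5503 -0.055   0.0813] rpy [-180.    -0.    82.1] F [-0.   1.   0.5] w 0.7
```

View pics/scene13.png

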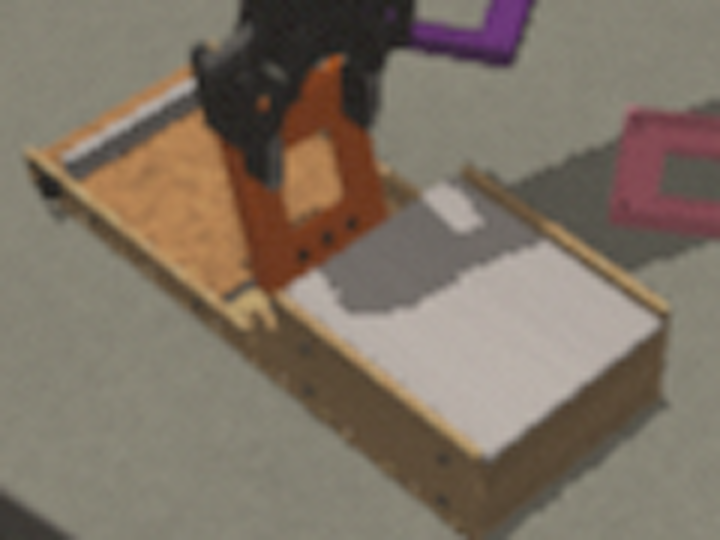

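drive_tool:
  moves:
    - [[-0.03, -0.2, 0], [0, 0, 0], 0.3]
    - [[-0.03, -0.2, 0], [0, 0, 0], 0.3]
    - [[-0.03, -0.2, 0], [0, 0, 0], 0.3]
    - [[-0.03, -0.2, 0], [0, 0, 0], 0.3]
    - [[0, 0, 0], [0, 0, 0], 0.3]
    - [[0, 0, 0], [0, 0, 0], 0.3]

```text
clock: 15.08
ee_pos: [0.5491, -0.063, 0.0813]
eef_rot: [-3.142, -0.0, 1.433]
wrist_force: [-0.4, -0.8, -0.4]
gripper_width: 0.701
```

```bash
python3 look.py scene:14 side:14
```

```text
t 15.075 tcpS [56.  -8.1 81.3] ee [ 0.5491 -0.063   0.0813] rpy [-180.    -0.    82.1] F [-0.4 -0.8 -0.4] w 0.701
```

View pics/scene14.png

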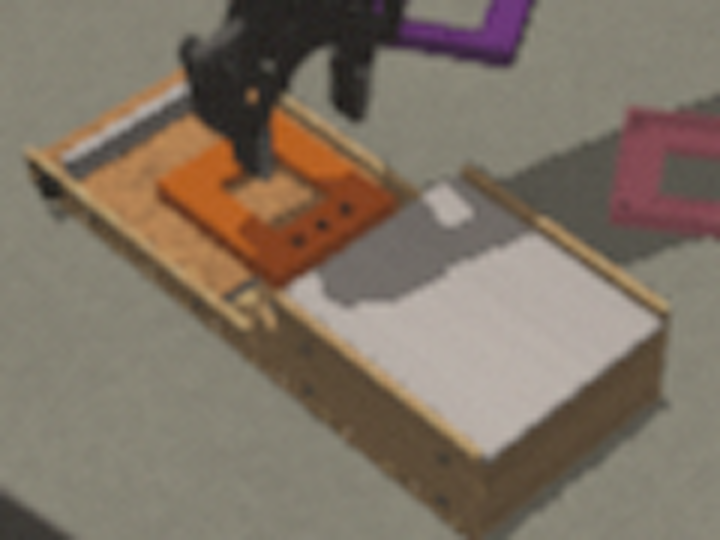

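View pics/side14.png

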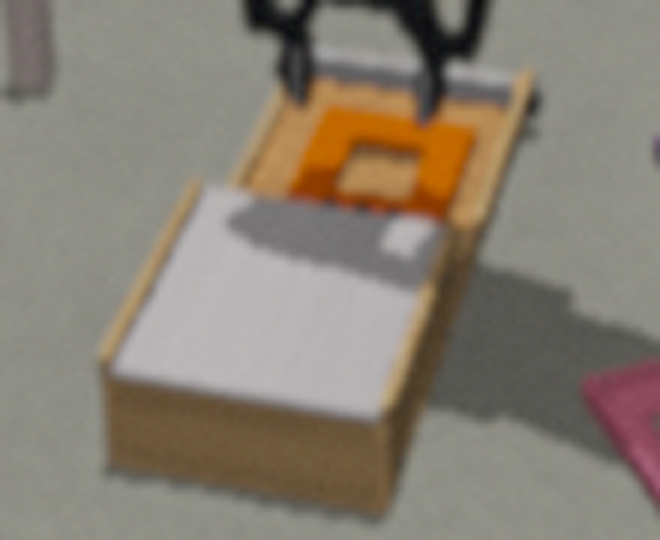

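It dropped show face up onto the cork. I'll lift away and measure where it lies.

drive_tool:
  moves:
    - [[0, 0, 4], [0, 0, 0], 0.3]
    - [[0.4, 3, 6], [0, 0, 0], 0.3]
    - [[0.4, 3, 6], [0, 0, 0], 0.3]
    - [[0.4, 3, 0], [0, 0, 0], 0.3]
    - [[0, 0, 0], [0, 0, 0], 0.3]
    - [[0, 0, 0], [0, 0, 0], 0.3]

```text
clock: 15.92
ee_pos: [0.56, 0.0225, 0.232]
eef_rot: [-3.14, 0.0, 1.433]
wrist_force: [-0.6, -0.0, 0.5]
gripper_width: 0.7
```

```bash
python3 bez.py
python3 - <<'E'
from h import *
c=calibration("wrist");p,d,P=cloud("wrist",c);cv2.imwrite("pics/wrist15.png",p)
hsv=cv2.cvtColor(p,cv2.COLOR_BGR2HSV)
S=toS(P)*1000
np.savez("w15.npz",p=p,S=S,T=c["pose"],K=c["K"])
E
```

```text
t 15.925 tcpS [-30.2  -8.8 232. ] ee [0.56   0.0225 0.232 ] rpy [-179.9    0.    82.1] F [-0.6 -0.   0.5] w 0.7
scene 417 min [ 32.3 -50.7  29.1] max [131.7  31.6  37.8]
20 13 [[44.0, -40.0, 26.0], [119.0, 31.0, 30.0]]
30 404 [[35.0, -49.0, 31.0], [128.0, 31.0, 37.0]]
side 275 min [ 51.  -55.1  25.1] max [135.3  31.3  32.1]
20 201 [[56.0, -53.0, 26.0], [132.0, 28.0, 30.0]]
30 74 [[50.0, -53.0, 30.0], [130.0, 25.0, 32.0]]
```

View pics/wrist15.png

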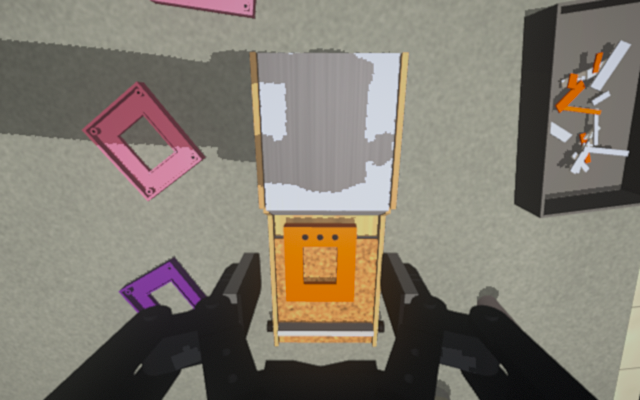

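```bash
cat > top.py <<'E'
import sys
from h import *
def meas(tag):
    c=calibration("wrist");st();p,d=read_camera("wrist");cv2.imwrite(f"pics/wrist{tag}.png",p)
    hsv=cv2.cvtColor(p,cv2.COLOR_BGR2HSV)
    m=cv2.inRange(hsv,(4,215,60),(17,255,255))
    v,u=np.mgrid[0:400,0:640]
    K,T=c["K"],c["pose"]
    r=np.stack([(u-K[0,2])/K[0,0],(v-K[1,2])/K[1,1],np.ones_like(u,float)],-1)@T[:3,:3].T
    def at(z):
        return toS(T[:3,3]+r*((z-T[2,3])/r[...,2])[...,None])*1000
    Q=at(.030)
    m[(Q[...,0]<15)|(Q[...,0]>195)|(abs(Q[...,1])>63)]=0
    n,l,s,_=cv2.connectedComponentsWithStats(m);i=1+np.argmax(s[1:,4]);m=(l==i).astype(np.uint8)
    q=Q[m>0][:,:2]
    rc=cv2.minAreaRect(q.astype(np.float32));print("px",m.sum(),"rect",rc)
    print(cv2.boxPoints(rc).round(1).tolist())
    cv2.imwrite(f"pics/mask{tag}.png",m*255)
    # stop face: dark pixels band at cork mid-width
    D=at(.034)
    return p,m,Q,D
if __name__=="__main__": meas(sys.argv[1])
E
python3 top.py 16
```

```text
t 16.075 tcpS [-29.8  -8.6 232. ] ee [0.5602 0.0221 0.232 ] rpy [-179.9    0.    82. ] F [ 0.5 -0.  -0.2] w 0.698
px 3443 rect ((83.94243621826172, -9.606395721435547), (87.092529296875, 103.42671203613281), 89.55232238769531)
[[31.899999618530273, -52.70000076293945], [135.3000030517578, -53.599998474121094], [136.0, 33.5], [32.599998474121094, 34.29999923706055]]
```

Run:
```python
import cv2,numpy as np
a=cv2.imread("pics/wrist16.png")[200:350,250:400];b=cv2.imread("pics/mask16.png")[200:350,250:400]
cv2.imwrite("pics/c16.png",cv2.resize(np.hstack([a,b])[:, :],None,fx=2.6,fy=2.6,interpolation=cv2.INTER_CUBIC))
```

```text
(no output)
```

View pics/c16.png

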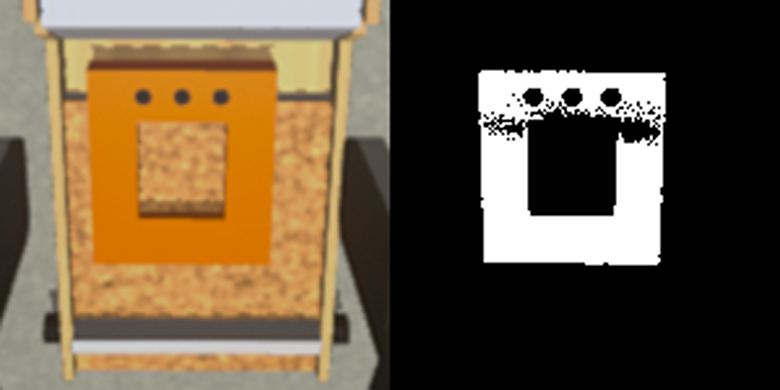

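The part lies flat and square: x 32 to 135.5, y centre about -9.6, top at z 30. The ramp leaves no room for fingers behind its rear end. Instead I'll put the shut fingers into the window and push on the plate's front window edge.

drive_tool:
  moves:
    - [[-0.5, -3.5, 0], [0, 0, 0], 1]
    - [[-0.5, -3.5, 0], [0, 0, 0], 1]
    - [[-0.5, -3.5, -3], [0, 0, 0], 1]
    - [[-0.14, -0.76, -5], [0, 0, 0], 1]
    - [[0, 0, -5], [0, 0, 0], 1]
    - [[0, 0, -3], [0, 0, 0], 1]
    - [[0, 0, 0], [0, 0, 0], 1]
    - [[0, 0, 0], [0, 0, 0], 1]

```text
clock: 17.12
ee_pos: [0.5451, -0.0904, 0.0743]
eef_rot: [3.139, 0.001, 1.433]
wrist_force: [1.3, -0.2, 0.6]
gripper_width: -0.003
```

```bash
python3 look.py scene:17 side:17 wrist:17
```

```text
t 17.125 tcpS [83.7 -8.3 74.3] ee [ 0.5451 -0.0904  0.0743] rpy [179.9   0.   82.1] F [ 1.3 -0.2  0.6] w -0.003
```

View pics/scene17.png

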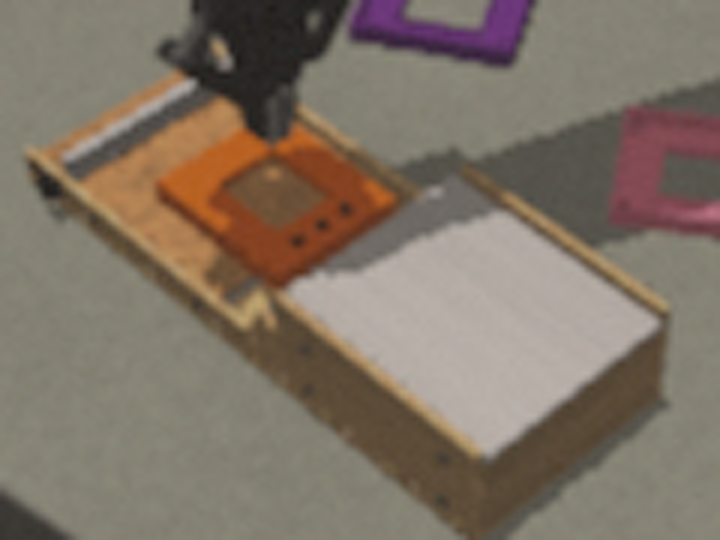

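View pics/wrist17.png

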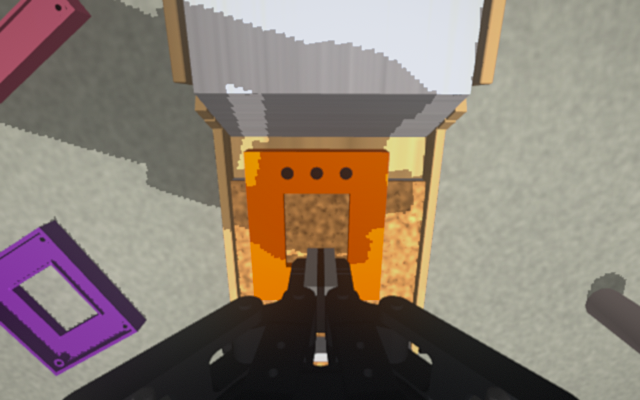

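drive_tool:
  moves:
    - [[-0.1, 0, -1.5], [0, 0, 0], 1]
    - [[0, 0, -1.2], [0, 0, 0], 1]
    - [[0, 0, -0.8], [0, 0, 0], 1]
    - [[0, 0, -0.5], [0, 0, 0], 1]
    - [[0, 0, 0], [0, 0, 0], 1]

```text
clock: 17.9
ee_pos: [0.5429, -0.0897, 0.0324]
eef_rot: [-3.141, -0.0, 1.433]
wrist_force: [-0.3, 0.1, -0.1]
gripper_width: 0.003
```

drive_tool:
  moves:
    - [[0, 0, -0.6], [0, 0, 0], 1]
    - [[0, 0, -0.4], [0, 0, 0], 1]
    - [[0, 0, 0], [0, 0, 0], 1]

```text
clock: 18.27
ee_pos: [0.5429, -0.0897, 0.0225]
eef_rot: [-3.141, -0.0, 1.433]
wrist_force: [-0.5, 0.7, 0.2]
gripper_width: 0.001
```

```bash
python3 look.py scene:18 side:18 wrist:18
```

```text
t 18.275 tcpS [ 83.3 -10.6  22.5] ee [ 0.5429 -0.0897  0.0225] rpy [-180.    -0.    82.1] F [-0.5  0.7  0.2] w 0.001
```

View pics/scene18.png

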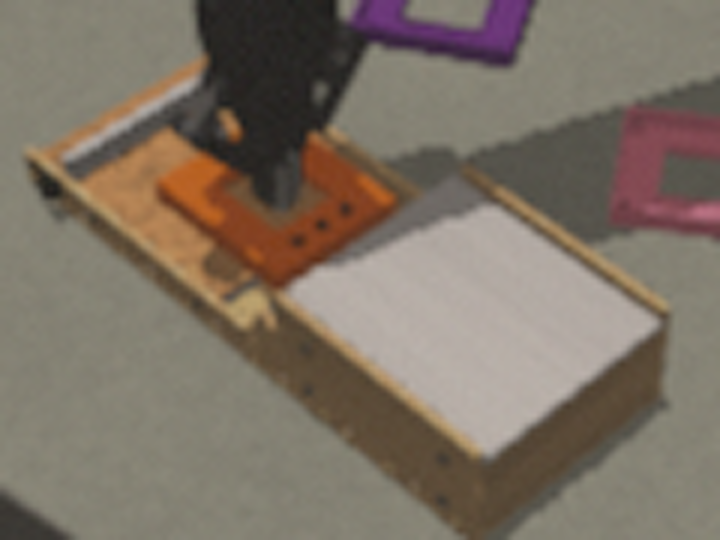

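View pics/wrist18.png

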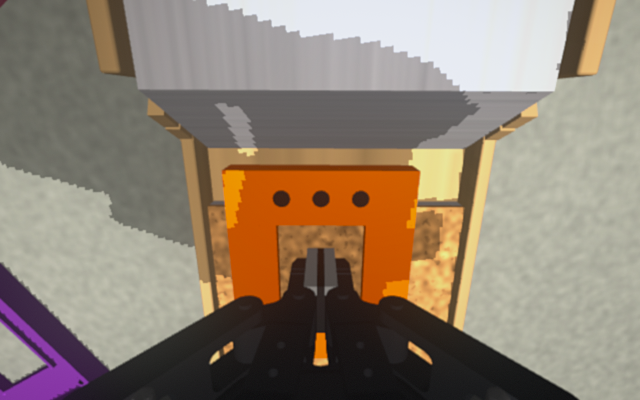

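drive_tool:
  moves:
    - [[-0.07, -0.5, 0], [0, 0, 0], 1]
    - [[-0.07, -0.5, 0], [0, 0, 0], 1]
    - [[-0.07, -0.5, 0], [0, 0, 0], 1]
    - [[-0.07, -0.5, 0], [0, 0, 0], 1]
    - [[-0.07, -0.5, 0], [0, 0, 0], 1]
    - [[-0.07, -0.5, 0], [0, 0, 0], 1]
    - [[-0.07, -0.5, 0], [0, 0, 0], 1]
    - [[-0.07, -0.5, 0], [0, 0, 0], 1]
    - [[-0.07, -0.5, 0], [0, 0, 0], 1]
    - [[0, 0, 0], [0, 0, 0], 1]

```text
clock: 19.68
ee_pos: [0.5368, -0.1352, 0.0229]
eef_rot: [3.142, 0.0, 1.432]
wrist_force: [0.6, 0.1, -0.4]
gripper_width: -0.001
```

```bash
python3 look.py scene:19 side:19 wrist:19
```

```text
t 19.675 tcpS [129.2 -10.4  22.9] ee [ 0.5368 -0.1352  0.0229] rpy [180.    0.   82.1] F [ 0.6  0.1 -0.4] w -0.001
```

View pics/scene19.png

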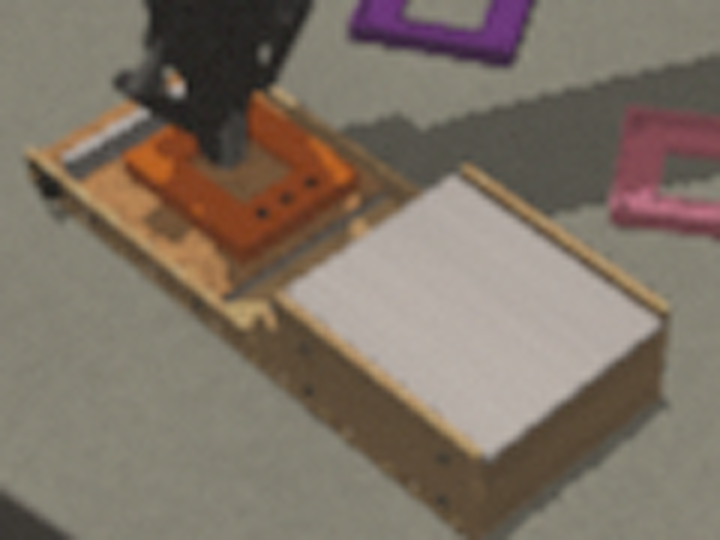

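View pics/wrist19.png

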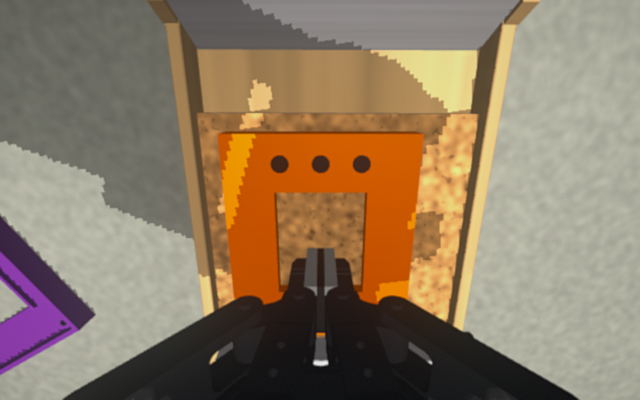

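drive_tool:
  moves:
    - [[-0.03, -0.25, 0], [0, 0, 0], 1]
    - [[-0.03, -0.25, 0], [0, 0, 0], 1]
    - [[-0.03, -0.25, 0], [0, 0, 0], 1]
    - [[-0.03, -0.25, 0], [0, 0, 0], 1]
    - [[-0.01, -0.1, 0], [0, 0, 0], 1]
    - [[0, 0, 0], [0, 0, 0], 1]

```text
clock: 20.58
ee_pos: [0.5356, -0.1459, 0.0229]
eef_rot: [3.141, 0.0, 1.433]
wrist_force: [0.5, -0.2, 0.0]
gripper_width: 0.004
```

drive_tool:
  moves:
    - [[-0.01, -0.1, 0], [0, 0, 0], 1]
    - [[0, 0, 0], [0, 0, 0], 1]

```text
clock: 20.82
ee_pos: [0.5355, -0.1468, 0.0229]
eef_rot: [3.142, 0.0, 1.433]
wrist_force: [-0.5, 0.4, -0.2]
gripper_width: -0.003
```

drive_tool:
  moves:
    - [[-0.01, -0.1, 0], [0, 0, 0], 1]
    - [[0, 0, 0], [0, 0, 0], 1]

```text
clock: 21.08
ee_pos: [0.5354, -0.1479, 0.0229]
eef_rot: [3.142, 0.0, 1.433]
wrist_force: [1.1, 0.3, 0.0]
gripper_width: 0.001
```

```bash
python3 look.py scene:20 wrist:20
```

```text
t 21.075 tcpS [142.  -10.2  22.9] ee [ 0.5354 -0.1479  0.0229] rpy [180.    0.   82.1] F [1.1 0.3 0. ] w 0.001
```

View pics/scene20.png

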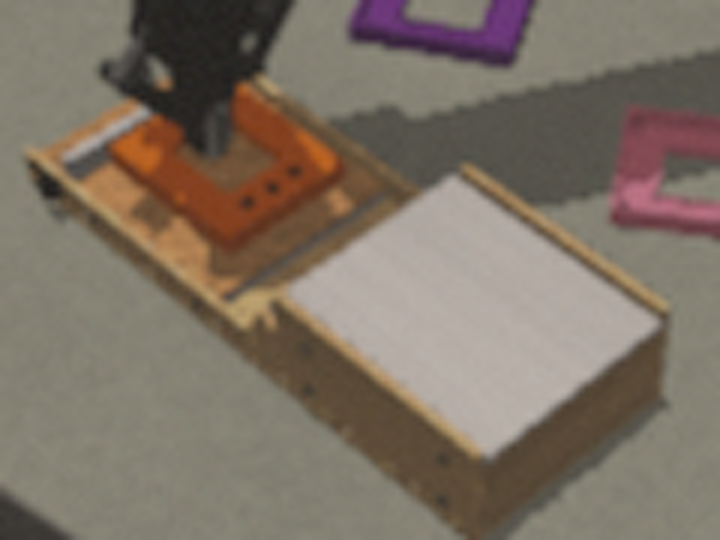

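drive_tool:
  moves:
    - [[-0.01, -0.1, 0], [0, 0, 0], 1]
    - [[0, 0, 0], [0, 0, 0], 1]

```text
clock: 21.42
ee_pos: [0.5353, -0.1489, 0.0229]
eef_rot: [-3.142, 0.0, 1.433]
wrist_force: [0.2, -0.4, 0.4]
gripper_width: 0.003
```

drive_tool:
  moves:
    - [[-0.01, -0.1, 0], [0, 0, 0], 1]
    - [[0, 0, 0], [0, 0, 0], 1]

```text
clock: 21.68
ee_pos: [0.5352, -0.1492, 0.0229]
eef_rot: [-3.141, -0.001, 1.433]
wrist_force: [0.5, 4.2, 0.9]
gripper_width: 0.001
```

```bash
python3 look.py side:21 wrist:21
```

```text
t 21.675 tcpS [143.3 -10.2  22.9] ee [ 0.5352 -0.1492  0.0229] rpy [-1.80e+02 -1.00e-01  8.21e+01] F [0.5 4.2 0.9] w 0.001
```

View pics/side21.png

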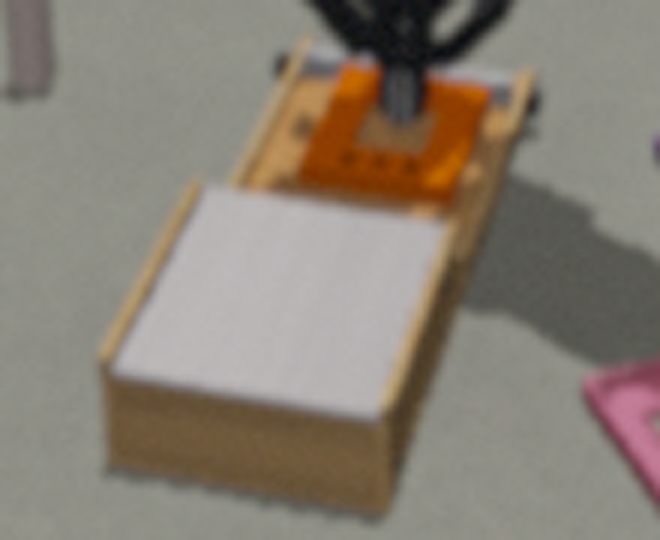

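Contact with the stop: 4.2 N reaction along the push direction. I'll press a little more, gently.

drive_tool:
  moves:
    - [[-0.01, -0.07, 0], [0, 0, 0], 1]
    - [[0, 0, 0], [0, 0, 0], 1]
    - [[0, 0, 0], [0, 0, 0], 1]

```text
clock: 22.15
ee_pos: [0.5352, -0.1492, 0.0229]
eef_rot: [-3.141, -0.002, 1.433]
wrist_force: [2.2, 7.5, 1.6]
gripper_width: 0.006
```

drive_tool:
  moves:
    - [[0, -0.05, 0], [0, 0, 0], 1]
    - [[0, 0, 0], [0, 0, 0], 1]
    - [[0, 0, 0], [0, 0, 0], 1]

```text
clock: 22.52
ee_pos: [0.5352, -0.1493, 0.0229]
eef_rot: [-3.141, -0.003, 1.433]
wrist_force: [2.5, 10.3, 2.9]
gripper_width: -0.0
```

drive_tool:
  moves:
    - [[0.03, 0.2, 0], [0, 0, 0], 1]
    - [[0.07, 0.5, 0], [0, 0, 0], 1]
    - [[0.1, 0.8, 0], [0, 0, 0], 1]
    - [[0, 0, 2], [0, 0, 0], 1]
    - [[0, 0, 4], [0, 0, 0], 1]
    - [[0.8, 5, 6], [0, 0, 0], 1]
    - [[0.8, 5, 6], [0, 0, 0], 1]
    - [[0.8, 5, 3], [0, 0, 0], 1]
    - [[0, 0, 0], [0, 0, 0], 1]
    - [[0, 0, 0], [0, 0, 0], 1]

```text
clock: 23.78
ee_pos: [0.5575, -0.0067, 0.2086]
eef_rot: [3.142, 0.001, 1.433]
wrist_force: [0.1, -0.5, -0.8]
gripper_width: 0.001
```

```bash
python3 top.py 22
python3 - <<'E'
import cv2
a=cv2.imread("pics/wrist22.png");cv2.imwrite("pics/c22.png",cv2.resize(a[190:350,240:400],None,fx=3.7,fy=3.7,interpolation=cv2.INTER_CUBIC))
E
python3 look.py scene:22 side:22
```

```text
t 23.775 tcpS [ -0.9  -7.4 208.6] ee [ 0.5575 -0.0067  0.2086] rpy [180.    0.   82.1] F [ 0.1 -0.5 -0.8] w 0.001
px 976 rect ((104.37646484375, -9.559612274169922), (61.92923355102539, 88.4523696899414), 1.804168701171875)
[[72.0, 33.70000076293945], [74.80000305175781, -54.70000076293945], [136.6999969482422, -52.79999923706055], [133.89999389648438, 35.599998474121094]]
t 23.825 tcpS [ -0.5  -7.7 207.8] ee [ 0.5571 -0.0071  0.2078] rpy [-179.9    0.    82.1] F [ 0.5 -0.1 -0.3] w -0.001
```

View pics/c22.png

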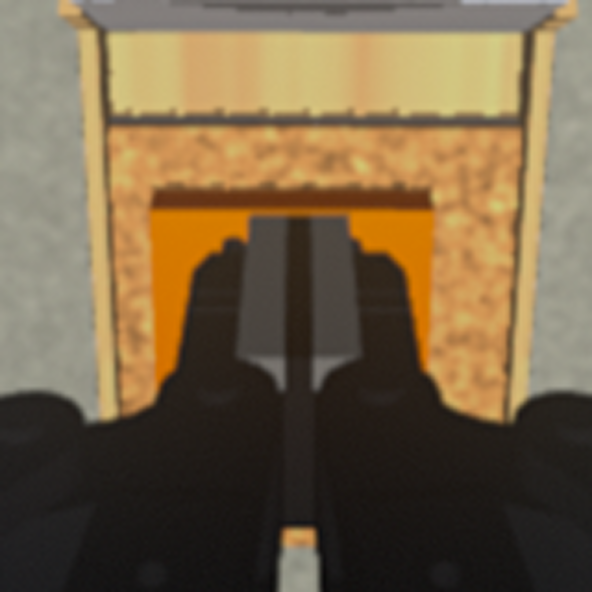

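View pics/scene22.png

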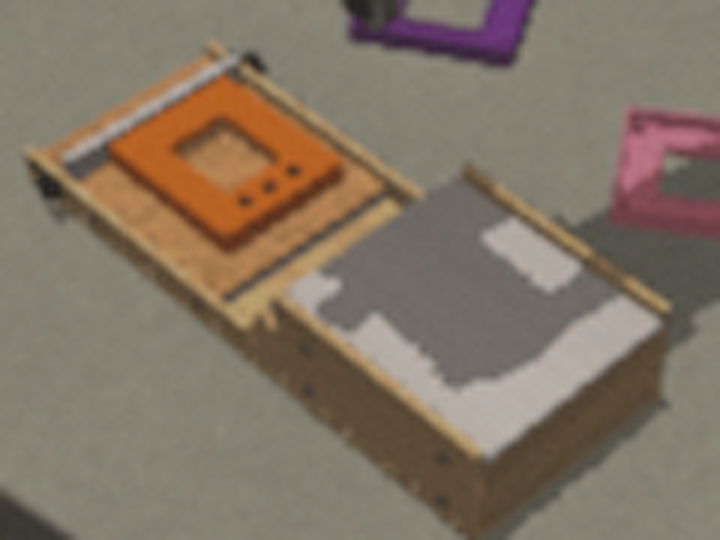

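View pics/wrist22.png

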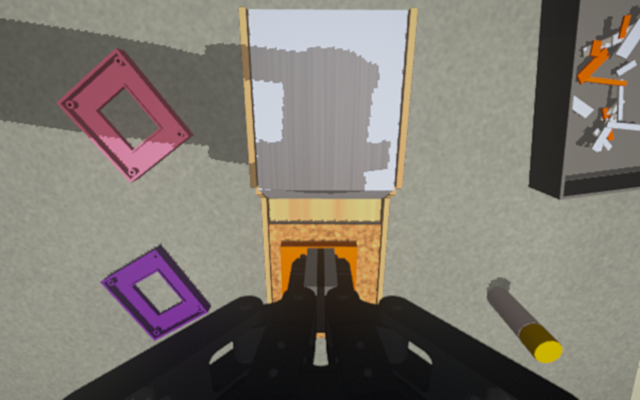

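drive_tool:
  moves:
    - [[0.3, 2, 2.5], [0, 0, 0], 0.1]
    - [[0.3, 2, 2.5], [0, 0, 0], 0.1]
    - [[0, 0, 1], [0, 0, 0], 0.1]
    - [[0, 0, 0], [0, 0, 0], 0.1]
    - [[0, 0, 0], [0, 0, 0], 0.1]

```text
clock: 24.55
ee_pos: [0.5631, 0.0328, 0.2669]
eef_rot: [-3.139, 0.0, 1.432]
wrist_force: [-0.4, -0.1, 0.2]
gripper_width: 0.899
```

```bash
python3 top.py 23
python3 - <<'E'
import cv2
a=cv2.imread("pics/wrist23.png");cv2.imwrite("pics/c23.png",cv2.resize(a[200:350,250:400],None,fx=4,fy=4,interpolation=cv2.INTER_CUBIC))
E
```

```text
t 24.55 tcpS [-40.8  -7.2 266.9] ee [0.5631 0.0328 0.2669] rpy [-179.9    0.    82. ] F [-0.4 -0.1  0.2] w 0.899
px 2912 rect ((126.70413208007812, -9.435001373291016), (87.0351791381836, 103.47120666503906), 89.88792419433594)
[[74.9000015258789, -52.900001525878906], [178.39999389648438, -53.099998474121094], [178.5, 34.0], [75.0999984741211, 34.20000076293945]]
```

View pics/c23.png

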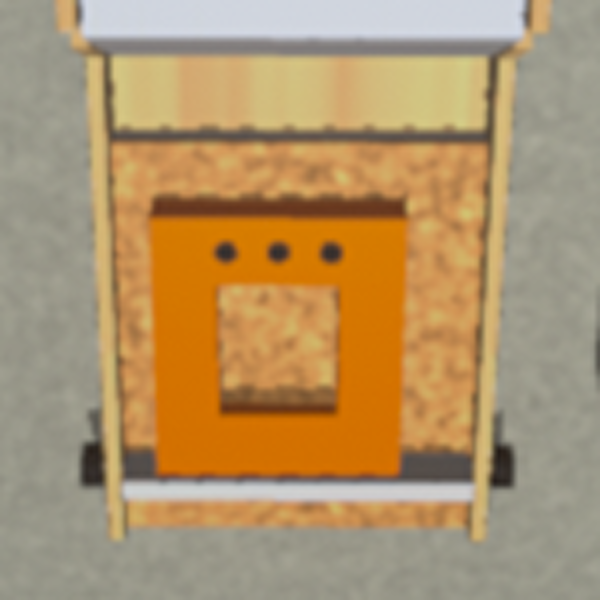

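The bezel is flush with the stop and show face up. Its angle is within about 0.1° of the slide, and its front edge measures 178.5 mm against the stop's 179 mm. Handing in.

```bash
python3 -c "
from rig import *
print(finish_job())"
```

```text
the job is handed in; nothing more can be done
None
```

The job is done and handed in at about 24.6 s of the 70 s allowed. The orange bezel lies flat and show face up on the cork, up against the end stop.

- **Over the edge:** I pushed the bezel along the deck with two half-open fingers, which straightened its initial turn of about 4°. I then eased it over until it stood in the gutter, leaning on the ramp.
- **Tipping:** I pushed the top of the show face forward with the same two fingers until the bezel dropped onto the cork.
- **Pressing home:** There was no room for fingers between the ramp and the bezel's rear end. I put the shut fingers into its window instead, slid it to the stop and pressed until the wrist force read about 10 N. Then I backed off.

**Last checks:** The bezel's front edge measured 178.5 mm from the deck's edge, and the stop's face 179 mm. That gap is within the 2 mm calibration accuracy. The bezel was within about 0.1° of square and sat about 9 mm off the slide's centre line. Nothing else looked disturbed in the views I took, though I did not measure the other objects. The gripper was clear of everything.

One measurement on the way, taken just after I let go, was off (a 62 mm length and a 1.8° angle). The fingers were partly hiding the bezel, and the clear view afterwards gave the figures above.

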